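# Hold the torch on the shelf peg that stands proud

### The arm

A 6-joint arm with a two-finger parallel gripper is mounted at the origin on the work surface. World frame = base frame: x ahead of the robot, y to its left, z up, the work surface at z = 0. Lengths are in m, angles in rad, forces in N, time in s.
With the tool pointing down it reaches from about 0.375 to 0.975 m from the base axis. Payload 3.8 kg.
Tool frame: the origin (TCP) lies where the fingers leave the gripper's body, on its centre line; the fingertips stand 73 mm ahead of it and the grasp point (between the pads) lies 54 mm ahead of it; z points along the fingers, y is the line along which they close (so a half turn about z gives the same grasp; the last joint's range is limited). The gripper opens to 85 mm and grips with 20 to 120 N. Pads are 22 mm wide; open, the fingers measure 114 mm over their backs; the gripper's body (76 mm by 85 mm) begins 54 mm behind the grasp point. The pads swing forward as they close: fully open they stand 13 mm farther back than shut.
Start: joints at [1.293, 0.264, 1.604, -0, 1.274, -0.037], TCP at [0.161, 0.656, 0.304] pointing down, gripper open.
Joint ranges: [-2.63, 2.63], [-0.94, 2.18], [0.31, 2.57], [-1.31, 4.45], [0, 2.66], [-2.55, 2.55]. Speed limits (rad/s): [2.57, 2.57, 3.14, 3.14, 3.14, 3.14].

### API

Orientations are given as a rotation vector (axis times angle).
In Python, from workcell import read_state, viewer, bot gives the robot as it stands.
- The arm moves only by the tool jog_arm, never from a script. Its argument "increments" is a list that holds one entry, the list of rows, each a list of 7 numbers: the shift along the tool's x, y, z in units of 30 mm (1.0 is 30 mm), then the turn, a rotation vector about the tool's x, y, z in units of 6 degrees (1.0 is 6 degrees), then the opening, from -1 (shut) to 1 (fully open). A call has exactly 5 rows; each row shifts and turns the commanded pose from where the row before left it, along the tool's axes as they then stand; what a row does not reach is not made up. A row lasts 1/12 s, in which the tool goes at most 41.7 mm and 7.16 degrees, less where a joint would pass 70% of its speed; a pose out of reach is approached as far as the arm can. A call is refused whole if a number of a shift passes 1 or a number of a turn 1, either way. A call with a gripper value outside its range is refused whole. The fingers move at their own pace and stop on an object; "force" is the grip in N (left out, the last holds). Time passes only in rows, so rows that do not move let the fingers close, or fill a call up. It gives the time, the measured TCP pose, the force, the opening and the grip force at its end, in the units of the state.
- read_state(): the state, without advancing time (a new reading comes with each control period).
- viewer.read_camera(name): name is "scene" or "side" or "wrist"; returns (picture, depth): 480x640x3 uint8, blue, green, red; 480x640 float32, m along the optical axis (not along the pixel's ray), 0 where there is no reading.
- viewer.camera_params(name): a dict with "fx", "fy", "cx", "cy" (pixels), "R" (3x3) and "t" (3): a world point X has camera coordinates R X + t; the wrist camera has in their place "hand_eye" (4x4, takes a point from camera to tool coordinates, whose origin is the TCP and whose axes are the flange's). Camera axes: x right, y down, z forward; pixel columns grow to the right and rows downward; lengths in m; the calibration is good to about 2 mm. A picture is of the moment at which its call begins: read the wrist's pose just before it. camera_params takes no time and is no camera call.
- bot.finish_job(): hands the job in; it is judged then, once.
The state is a dict: "time": time; "q": joint angles; "joint_vel": joint speeds; "joint_torque": joint torques, N m; "tool_pos": TCP position; "tcp_rot": TCP orientation; "wrist_force": force on the tool from outside, world axes, zero at the start; "torque": the same for the moment, N m; "width": opening from 0.0 (shut) to 1.0 (fully open); "grip_force": force on a finger pad.
Only numpy, scipy, OpenCV 4.12 (cv2) and the standard library are available. Lean on these libraries where they do the work, as an engineer would, in place of code of your own. Each camera call takes 0.05 s, during which the arm holds its last target. There are 200 camera calls.

### The job

One of the four beech shelf pegs in the white cabinet side still stands proud, and I am about to tap it home with the mallet. The lit torch stands lens-down in one of the three cups on the peg board: draw it up out of its cup, turn it to a slant of about 45 degrees and hold it up so that its beam falls on that peg from the side, with the lens about 15 cm from the peg so that I have room to swing, and finish still holding it there, quite still. Do not touch the cabinet side or its pegs, and leave everything else where it is.

Things in the scene. Friction and masses are not known exactly. Their poses are not given: they have to be found in the camera images.
- torch: Pocket torch, lit (the pictures do not show its beam), 127 mm long, 0.15 kg, standing upright lens-down in one of the three cups. Origin: centre of the lens face; +z runs from lens to tail, the beam leaves along -z (its yaw means nothing). Dark head 34 mm in diameter up to z 28 mm, tapering to a round barrel 24 mm in diameter from 42 to 118 mm, then a rubber tail switch 19 mm wide to 127 mm.
- torch_lens (a point): Centre of the torch's lens face (the torch's origin).
- board: White perforated peg board, 460 mm wide, 300 mm high, upright on feet at the right of the bench, fixed. Origin on the bench below its front face; x along the board, y out of the front face, z up. A 300 mm wide shelf, top at z 60, reaches 118 mm out and carries three grey cups; pliers and a hex key hang flat on the face, standing out at most 32 mm.
- cup0 (a point): Centre of the mouth of the first cup, at x -90, y 90, z 115 mm of the board. Each cup: inner diameter 39 mm, outer 45 mm, inner floor 50 mm below the mouth; the torch stands on that floor.
- cup1 (a point): Centre of the mouth of the middle cup, at x 0, y 90, z 115 mm of the board.
- cup2 (a point): Centre of the mouth of the third cup, at x 90, y 90, z 115 mm of the board.
- panel: White cabinet side, 320 x 200 x 18 mm, lying flat and fixed on the bench. Origin under its centre; x along its length, z up. Four pegs stand in it at x +-100, y +-60 mm; dark spots are empty peg holes, flush.
- peg_proud: The beech peg that is not yet home: upright, 12 mm in diameter, standing 34 mm out of the panel. Origin at its foot on the panel's top face, z up. Which of the four places it has varies. Fixed.
- peg_mid (a point): Point on the axis of the proud peg, 17 mm above the panel's top face: the point to aim at.
- peg_home0: Beech peg driven home: 12 mm in diameter, standing 10 mm out of the panel. Origin at its foot on the panel's top face. Fixed.
- peg_home1: As peg_home0.
- peg_home2: As peg_home0.
- glue_bottle: Bystander: white glue bottle, 34 mm in diameter, 134 mm high with its pointed nozzle up, standing in one of the cups. Origin under its centre.
- bit_tube: Bystander: clear drill-bit tube with a grey cap, 34 mm in diameter, 108 mm high, standing in one of the cups. Origin under its centre.
- mallet: Bystander: joiner's wooden mallet lying flat, head 80 x 125 x 60 mm high, handle 245 mm long towards its -x. Origin under the head's centre.
- spare_peg0: Bystander: loose beech shelf peg, 12 x 40 mm, lying on the bench along its x. Origin under its centre.
- spare_peg1: Bystander: a second one alike.
- tape_measure: Bystander: grey tape measure, 72 x 68 x 34 mm, lying flat. Origin under its centre.
Not all that is in view belongs to the job. What is shaped like the torch but yellow is not meant.

How it is judged:
On the way:
1. the torch is drawn out of its cup: lens clear above the cup's rim, held by the fingers (z of torch_lens in the frame of board above 0.12 m and contact force between torch and the fingers above 1 N and contact force between torch and board below 0.1 N), for 0.1 s.
At the end, for the whole second after the job is handed in: Held by the fingers alone, still, lens over 70 mm above the bench; barrel 30 to 60 degrees from upright, lens end down; lens 100 to 200 mm short of the proud peg's middle along the beam, beam line within 20 mm of it in torch x and y; no bystander moved 20 mm (angle between torch's own z axis and vertical between 0.52 and 1.05 rad and x of peg_mid in the frame of torch between -0.02 and 0.02 m and y of peg_mid in the frame of torch between -0.02 and 0.02 m and z of peg_mid in the frame of torch between -0.2 and -0.1 m and height (world z) of torch_lens above 0.07 m and contact force between torch and the fingers above 1 N and contact force between torch and board below 0.1 N and linear speed of torch below 0.02 m/s and angular speed of torch below 0.1 rad/s and distance of each of glue_bottle, bit_tube, mallet, spare_peg0, spare_peg1, tape_measure from where it was at the start of the episode below 0.02 m); the arm keeps its last pose, push and grip.
It fails at once if the cabinet side or one of its pegs is touched (more than 1 N) by the robot or the torch (contact force between any of the arm, the fingers, torch and panel above 1 N or contact force between any of the arm, the fingers, torch and peg_proud above 1 N or contact force between any of the arm, the fingers, torch and peg_home0 above 1 N or contact force between any of the arm, the fingers, torch and peg_home1 above 1 N or contact force between any of the arm, the fingers, torch and peg_home2 above 1 N).
It fails at once if a bystander is moved by more than 20 mm (distance of any of glue_bottle, bit_tube, mallet, spare_peg0, spare_peg1, tape_measure from where it was at the start of the episode above 0.02 m).
It also fails if it takes over 32 s, if anything falls off the work surface, if the arm or the gripper's body presses on something with over 40 N, if the wrist force passes 120 N, or if a joint passes its speed limit or range.

## Working session

There is one attempt and no reset: what is moved stays moved. The work goes in short steps, Python scripts to look and compute and a tool call to move; the robot and the scene stay as the last step left them, time stands still between calls to the robot, and variables do not carry over. Pictures are saved under pics/ and viewed, at most 10 in all, crops included, and the job is handed in when it is done.

Besides the shell and the picture viewer there is one more tool, called after "Call:" as name(argument=value, ...) on one line, values as JSON. jog_arm: Moves the arm, as the interface text tells. Its arguments: {"type":"object","properties":{"increments":{"type":"array","items":{"type":"array","items":{"type":"array","items":{"type":"number"}}}},"force":{"type":"number"}},"required":["increments"]}

```bash
ls; mkdir -p pics
python3 - <<'E'
from workcell import read_state, viewer, bot
import cv2,numpy as np
s=read_state();print(s['time'],s['tool_pos'],s['tcp_rot'])
for n in ['scene','side']:
    p,d=viewer.read_camera(n);cv2.imwrite(f'pics/{n}0.png',p);np.savez(f'{n}0.npz',p=p,d=d);print(n,viewer.camera_params(n))
print(viewer.camera_params('wrist'))
E
```

```text
pics
0.0 [0.16082867 0.65498014 0.30255684] [-0.37738162 -3.11849128  0.00345015]
scene {'fx': 457.1607170393182, 'fy': 457.1607170393182, 'cx': 322.6340751316211, 'cy': 236.71341985710117, 'R': array([[-0.51405048,  0.85767492, -0.01207632],
       [ 0.67091416,  0.39326299, -0.62866399],
       [-0.53444017, -0.3312672 , -0.77758327]]), 't': array([ 0.194886  , -0.25375774,  1.23772184])}
side {'fx': 531.359705359119, 'fy': 531.359705359119, 'cx': 320.9336878994408, 'cy': 233.9738070818111, 'R': array([[ 0.51178353,  0.85896271, -0.01614569],
       [ 0.56458934, -0.35043772, -0.74728327],
       [-0.64754652,  0.37333158, -0.66430944]]), 't': array([-0.27817614, -0.17961078,  1.46369064])}
{'fx': 402.78333618383306, 'fy': 402.78333618383306, 'cx': 320.2096493532196, 'cy': 238.74353210317668, 'hand_eye': array([[ 8.65835341e-04, -9.61716203e-01, -2.74045971e-01,
         6.99671765e-02],
       [ 9.99998886e-01,  1.16597966e-03, -9.32351450e-04,
         2.46774583e-04],
       [ 1.21618953e-03, -2.74044859e-01,  9.61716141e-01,
        -6.95864517e-02],
       [ 0.00000000e+00,  0.00000000e+00,  0.00000000e+00,
         1.00000000e+00]])}
```

View pics/scene0.png

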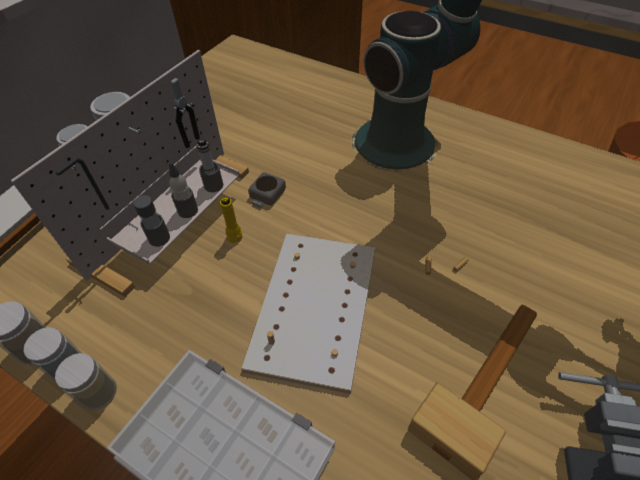

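View pics/side0.png

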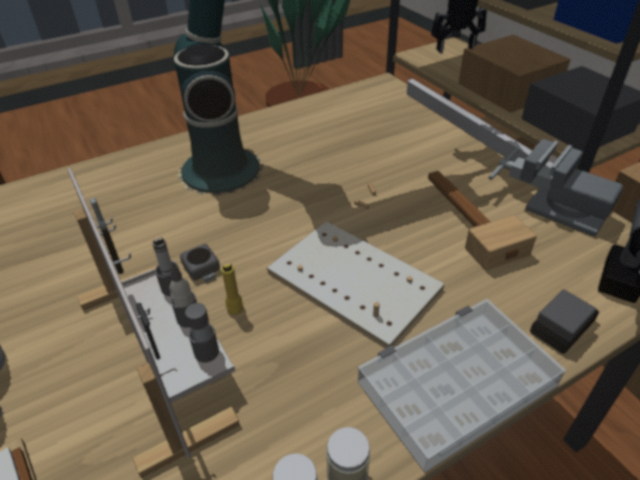

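The proud peg shows at scene (270,337) and side (376,308). There are three cup items, at scene (147,210), (180,182) and (207,155), and the yellow decoy stands on the bench at (230,215). I'll enlarge the cups to tell them apart.

Run:
```python
import cv2,numpy as np
a=np.load('scene0.npz')['p'][130:255,125:245];b=np.load('side0.npz')['p'][230:370,140:260]
f=lambda i:cv2.convertScaleAbs(cv2.resize(i,(400,500),interpolation=cv2.INTER_CUBIC),alpha=1.8,beta=10)
cv2.imwrite('pics/crop1.png',np.hstack([f(a),f(b)]))
```

```text
(no output)
```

View pics/crop1.png

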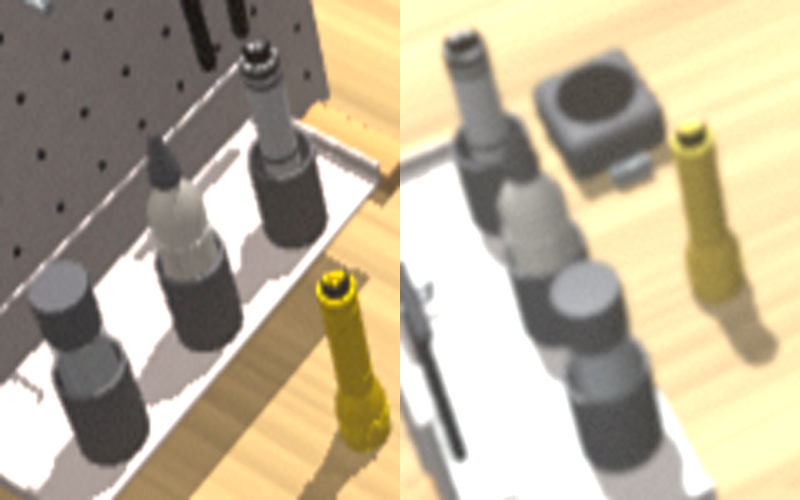

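Cup items: the grey-capped wide tube at scene (143,200) is the bit tube, and the bottle with the pointed nozzle at (176,180) is the glue. The slim barrel with a black tail switch at scene (202,144), side (159,242), is the torch. The yellow torch-shaped one at (228,200) is not meant.

```bash
cat > h.py <<'E'
import numpy as np,cv2
from workcell import read_state, viewer, bot
from scipy.spatial.transform import Rotation as Rot
def cloud(n,f=None):
    z=np.load(f or f'{n}0.npz');c=viewer.camera_params(n);d=z['d']
    v,u=np.mgrid[:480,:640]
    P=np.stack([(u-c['cx'])/c['fx']*d,(v-c['cy'])/c['fy']*d,d],-1)
    W=(P-c['t'])@c['R']; W[d==0]=np.nan
    return W
def tri(ps):
    A=[]
    for n,(u,v) in ps.items():
        c=viewer.camera_params(n);K=np.array([[c['fx'],0,c['cx']],[0,c['fy'],c['cy']],[0,0,1]])
        M=K@np.c_[c['R'],c['t']];A+=[u*M[2]-M[0],v*M[2]-M[1]]
    x=np.linalg.svd(np.array(A))[2][-1];return x[:3]/x[3]
E
python3 - <<'E'
from h import *
np.set_printoptions(precision=4,suppress=True)
print('tail tri',tri({'scene':(202.4,143),'side':(159,241.5)}))
print('peg tri',tri({'scene':(270,333),'side':(376,304)}))
for n,roi in (('scene',(230,390,240,375)),('side',(222,345,265,445))):
    W=cloud(n);r=W[roi[0]:roi[1],roi[2]:roi[3]].reshape(-1,3)
    m=(r[:,2]>.012)&(r[:,2]<.024)&1
    t=r[r[:,2]>.0235]; top=r[(r[:,2]>.044)&(r[:,2]<.06)]
    q=r[(r[:,2]>.012)&(r[:,2]<.024)]
    print(n,'panel',cv2.minAreaRect(q[:,:2].astype('f')),np.median(q[:,2]),'top',top.mean(0),len(top))
    # torch barrel region
    roi=(135,175,190,225) if n=='scene' else (235,295,150,182)
    r=W[roi[0]:roi[1],roi[2]:roi[3]].reshape(-1,3); 
    r=r[(r[:,2]>.12)&(np.hypot(*(r[:,:2]-tri({'scene':(202.4,143),'side':(159,241.5)})[:2]).T)<.03)]
    for a in np.arange(.12,.2,.015):
        k=r[(r[:,2]>a)&(r[:,2]<a+.015)]
        if len(k):print(a,len(k),k.mean(0),k.min(0),k.max(0))
c=viewer.camera_params('side');print('camside',-c['R'].T@c['t']);c=viewer.camera_params('scene');print('camscene',-c['R'].T@c['t'])
# board face: vertical plane from scene
W=cloud('scene')[70:240,40:215].reshape(-1,3);W=W[(W[:,2]>.15)&(W[:,2]<.28)]
l=cv2.fitLine(W[:,:2].astype('f'),cv2.DIST_HUBER,0,.003,.001).ravel();print('face',l,W.min(0),W.max(0))
E
```

```text
tail tri [ 0.4194 -0.2674  0.1855]
peg tri [0.6571 0.0555 0.051 ]
scene panel ((0.558047890663147, 0.031019553542137146), (0.3247646987438202, 0.30034205317497253), 19.365612030029297) 0.018914719123646492 top [0.7172 0.0666 0.0504] 107
0.12 58 [ 0.4234 -0.2638  0.1267] [ 0.41   -0.2768  0.1201] [ 0.4299 -0.2581  0.1346]
0.135 66 [ 0.4223 -0.2641  0.1424] [ 0.4087 -0.2799  0.1351] [ 0.4299 -0.2586  0.1499]
0.15000000000000002 60 [ 0.423  -0.2641  0.1584] [ 0.4087 -0.2772  0.1507] [ 0.4303 -0.2577  0.1649]
0.16500000000000004 62 [ 0.4227 -0.2631  0.1731] [ 0.4085 -0.2752  0.1652] [ 0.4308 -0.257   0.18  ]
0.18000000000000005 85 [ 0.4203 -0.2672  0.186 ] [ 0.4057 -0.2823  0.1801] [ 0.43   -0.2572  0.1949]
side panel ((0.5434874892234802, 0.08006110787391663), (0.32530030608177185, 0.2071927934885025), 19.128957748413086) 0.01829672257140018 top [0.7642 0.0914 0.0495] 636
0.12 74 [ 0.4271 -0.2701  0.1273] [ 0.4174 -0.2806  0.12  ] [ 0.4313 -0.2576  0.1349]
0.135 80 [ 0.4276 -0.2697  0.1426] [ 0.4163 -0.2801  0.135 ] [ 0.4346 -0.2576  0.1497]
0.15000000000000002 77 [ 0.4271 -0.2699  0.1576] [ 0.4207 -0.2804  0.1503] [ 0.4315 -0.2572  0.1647]
0.16500000000000004 85 [ 0.4278 -0.2699  0.173 ] [ 0.4155 -0.2809  0.1652] [ 0.4327 -0.2572  0.1798]
0.18000000000000005 105 [ 0.4228 -0.2693  0.1856] [ 0.4072 -0.2798  0.1807] [ 0.4322 -0.2567  0.1926]
camside [ 1.1916 -0.3704  0.8336]
camscene [0.9319 0.3427 0.8053]
face [ 1.      0.0084  0.5287 -0.3598] [ 0.2772 -0.3658  0.15  ] [ 0.7383 -0.2502  0.28  ]
```

```bash
cat >> h.py <<'E'
def step(p,R,rows):
    for r in rows:
        p=p+R.apply(np.array(r[:3])*.03); R=R*Rot.from_rotvec(np.array(r[3:6])*np.deg2rad(6))
    return p,R
def rep(p,R):
    print(np.round(p,4),'r',np.hypot(*p[:2]).round(3),'az',np.degrees(np.arctan2(p[1],p[0])).round(1),'\n',R.as_matrix().round(3))
E
python3 - <<'E'
from h import *
s=read_state();p=np.array(s['tool_pos']);R=Rot.from_rotvec(s['tcp_rot']);rep(p,R)
for i in range(7):
    p,R=step(p,R,[[-1,-.16,-.06,0,0,.53]]*5);rep(p,R)
W=cloud('scene');print('yellow',W[205:235,225:238].reshape(-1,3)[::40])
E
```

```text
[0.1608 0.655  0.3026] r 0.674 az 76.2 
 [[-0.971  0.238 -0.001]
 [ 0.238  0.971 -0.002]
 [ 0.    -0.002 -1.   ]]
[0.293  0.581  0.3117] r 0.651 az 63.2 
 [[-0.869  0.495 -0.001]
 [ 0.495  0.869 -0.002]
 [-0.    -0.002 -1.   ]]
[0.3998 0.4737 0.3209] r 0.62 az 49.8 
 [[-0.7    0.714 -0.001]
 [ 0.714  0.7   -0.002]
 [-0.001 -0.002 -1.   ]]
[0.4731 0.3412 0.3301] r 0.583 az 35.8 
 [[-0.477  0.879 -0.001]
 [ 0.879  0.477 -0.002]
 [-0.001 -0.001 -1.   ]]
[0.5073 0.1937 0.3394] r 0.543 az 20.9 
 [[-0.218  0.976 -0.001]
 [ 0.976  0.218 -0.002]
 [-0.002 -0.001 -1.   ]]
[0.4998 0.0425 0.3487] r 0.502 az 4.9 
 [[ 0.058  0.998 -0.001]
 [ 0.998 -0.058 -0.002]
 [-0.002 -0.    -1.   ]]
[ 0.4511 -0.1009  0.358 ] r 0.462 az -12.6 
 [[ 0.329  0.944 -0.001]
 [ 0.944 -0.329 -0.002]
 [-0.002  0.    -1.   ]]
[ 0.365  -0.2255  0.3673] r 0.429 az -31.7 
 [[ 0.575  0.818 -0.001]
 [ 0.818 -0.575 -0.002]
 [-0.002  0.001 -1.   ]]
yellow [[ 0.48961702 -0.16583663  0.1187155 ]
 [ 0.49087271 -0.16374464  0.11195489]
 [ 0.49006427 -0.16401415  0.10183528]
 [ 0.49009597 -0.16330975  0.09291185]
 [ 0.49025827 -0.16244652  0.08407454]
 [ 0.48843034 -0.16384708  0.07182136]
 [ 0.48867852 -0.16286404  0.06283411]
 [ 0.48730553 -0.16371793  0.05096969]
 [ 0.48602926 -0.1644469   0.03907104]
 [ 0.48907161 -0.16025653  0.03448822]]
```

Call:
jog_arm(increments=[[[-1,-0.1,-0.06,0,0,0.53,1],[-1,-0.1,-0.06,0,0,0.53,1],[-1,-0.1,-0.06,0,0,0.53,1],[-1,-0.1,-0.06,0,0,0.53,1],[-1,-0.1,-0.06,0,0,0.53,1]]])

```text
time: 0.52
tool_pos: [0.2972, 0.5892, 0.3121]
tcp_rot: [-0.809, -3.036, 0.002]
wrist_force: [-0.2, -0.2, -0.2]
width: 1.0
grip_force: 0.0
```

Call:
jog_arm(increments=[[[-1,-0.1,-0.06,0,0,0.53,1],[-1,-0.1,-0.06,0,0,0.53,1],[-1,-0.1,-0.06,0,0,0.53,1],[-1,-0.1,-0.06,0,0,0.53,1],[-1,-0.1,-0.06,0,0,0.53,1]]])

```text
time: 0.93
tool_pos: [0.4092, 0.4886, 0.3213]
tcp_rot: [-1.221, -2.894, 0.001]
wrist_force: [-0.9, 0.1, 0.4]
width: 1.002
grip_force: 0.0
```

Call:
jog_arm(increments=[[[-1,-0.1,-0.06,0,0,0.53,1],[-1,-0.1,-0.06,0,0,0.53,1],[-1,-0.1,-0.06,0,0,0.53,1],[-1,-0.1,-0.06,0,0,0.53,1],[-1,-0.1,-0.06,0,0,0.53,1]]])

```text
time: 1.35
tool_pos: [0.4892, 0.3614, 0.3303]
tcp_rot: [-1.61, -2.697, 0.001]
wrist_force: [0.1, 0.5, 0.4]
width: 1.004
grip_force: 0.0
```

Call:
jog_arm(increments=[[[-1,-0.1,-0.06,0,0,0.53,1],[-1,-0.1,-0.06,0,0,0.53,1],[-1,-0.1,-0.06,0,0,0.53,1],[-1,-0.1,-0.06,0,0,0.53,1],[-1,-0.1,-0.06,0,0,0.53,1]]])

```text
time: 1.77
tool_pos: [0.5313, 0.2172, 0.3393]
tcp_rot: [-1.967, -2.449, 0.001]
wrist_force: [0.4, -0.3, 0.2]
width: 1.001
grip_force: 0.0
```

Call:
jog_arm(increments=[[[-1,-0.1,-0.06,0,0,0.53,1],[-1,-0.1,-0.06,0,0,0.53,1],[-1,-0.1,-0.06,0,0,0.53,1],[-1,-0.1,-0.06,0,0,0.53,1],[-1,-0.1,-0.06,0,0,0.53,1]]])

```text
time: 2.18
tool_pos: [0.5323, 0.067, 0.3484]
tcp_rot: [-2.287, -2.153, 0.001]
wrist_force: [0.5, -1.1, -0.1]
width: 0.997
grip_force: 0.0
```

Run:
```python
from h import *
s=read_state();p=np.array(s['tool_pos']);R=Rot.from_rotvec(s['tcp_rot']);rep(p,R);print(s['time'],s['q'])
print((R.inv().apply(np.array([.419,-.2695,.36])-p)/.03).round(2))
```

```text
[0.5323 0.067  0.3484] r 0.536 az 7.2 
 [[ 0.06   0.998 -0.001]
 [ 0.998 -0.06  -0.   ]
 [-0.    -0.001 -1.   ]]
2.1833 [ 7.87502019e-02 -2.43904044e-02  1.84281827e+00 -7.70973695e-05
  1.32390865e+00  1.39106034e-01]
[-11.42  -3.09  -0.38]
```

Call:
jog_arm(increments=[[[-1,-0.1,-0.06,0,0,0.5,1],[-1,-0.1,-0.06,0,0,0.5,1],[-1,-0.1,-0.06,0,0,0.5,1],[-1,0,-0.06,0,0,0.5,1],[-1,0,-0.06,0,0,0.5,0.6]]])

```text
time: 2.6
tool_pos: [0.4987, -0.0795, 0.3575]
tcp_rot: [-2.548, -1.837, 0.001]
wrist_force: [1.4, 0.4, -0.2]
width: 0.886
grip_force: 0.0
```

Call:
jog_arm(increments=[[[-1,0,0,0,0,0.5,0.4],[-1,0,0,0,0,0.5,0.4],[-1,0,0,0,0,0.5,0.4],[-1,0,0,0,0,0.5,0.4],[-0.5,0,0,0,0,0.5,0.4]]])

```text
time: 3.02
tool_pos: [0.4439, -0.2039, 0.3574]
tcp_rot: [2.768, 1.486, -0.003]
wrist_force: [0.3, 0.7, -0.7]
width: 0.706
grip_force: 0.0
```

Run:
```python
from h import *
s=read_state();p,d=viewer.read_camera('wrist');cv2.imwrite('pics/w1.png',p);np.savez('w1.npz',p=p,d=d,tp=s['tool_pos'],tr=s['tcp_rot'])
p=np.array(s['tool_pos']);R=Rot.from_rotvec(s['tcp_rot']);rep(p,R);print(s['time'],s['q'])
print((R.inv().apply(np.array([.419,-.2695,.36])-p)/.03).round(2))
c=viewer.camera_params('wrist');H=c['hand_eye']
x=H[:3,:3].T@(R.inv().apply(np.array([.419,-.2695,.192])-p)-H[:3,3]);print(c['fx']*x[0]/x[2]+c['cx'],c['fy']*x[1]/x[2]+c['cy'])
```

```text
[ 0.4439 -0.2039  0.3574] r 0.488 az -24.7 
 [[ 0.553  0.833 -0.001]
 [ 0.833 -0.553 -0.001]
 [-0.001 -0.001 -1.   ]]
3.0167 [-4.80803403e-01 -1.24524376e-01  1.91973925e+00 -1.43068079e-03
  1.34721410e+00  1.05048443e-01]
[-2.28  0.52 -0.08]
344.4859612434792 342.15656119571537
```

View pics/w1.png

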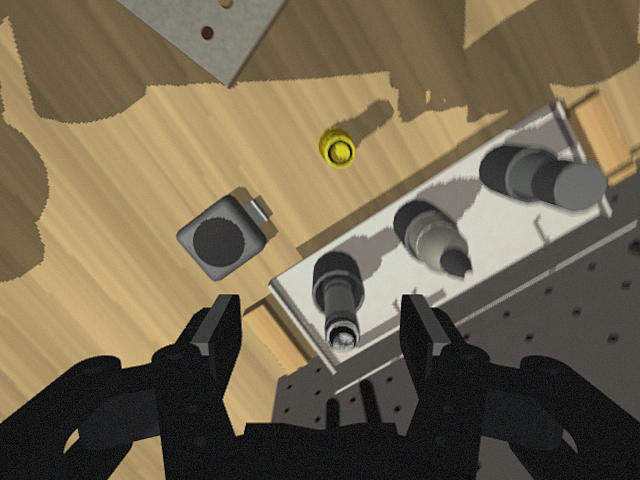

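The wrist view shows the torch tail at (342,335) between the fingers. I had predicted (344,342), so the two agree within about 4 mm. I'll refine it from the depth picture.

Run:
```python
from h import *
z=np.load('w1.npz');c=viewer.camera_params('wrist');H=c['hand_eye'];R=Rot.from_rotvec(z['tr']);d=z['d']
v,u=np.mgrid[240:360,290:400];dd=d[240:360,290:400]
P=np.stack([(u-c['cx'])/c['fx']*dd,(v-c['cy'])/c['fy']*dd,dd],-1)
W=R.apply((P@H[:3,:3].T+H[:3,3]).reshape(-1,3))+z['tp'];W=W[np.hypot(W[:,0]-.419,W[:,1]+.2695)<.025]
for a,b in((.19,.21),(.184,.19),(.165,.18),(.15,.165),(.135,.15),(.12,.135)):
    k=W[(W[:,2]>a)&(W[:,2]<b)]
    if len(k): print(a,len(k),k.mean(0).round(4),k.min(0).round(4),k.max(0).round(4))
p=np.array(read_state()['tool_pos']);print((R.inv().apply(np.array([.419,-.268,.209])-p)/.03).round(2))
```

```text
0.19 89 [ 0.4208 -0.2648  0.1909] [ 0.4112 -0.2759  0.19  ] [ 0.4268 -0.2607  0.1924]
0.184 220 [ 0.4215 -0.2641  0.1875] [ 0.4101 -0.2771  0.184 ] [ 0.4297 -0.259   0.19  ]
0.165 312 [ 0.4231 -0.2605  0.173 ] [ 0.4076 -0.2735  0.1652] [ 0.4311 -0.2563  0.18  ]
0.15 267 [ 0.4233 -0.2605  0.1579] [ 0.4111 -0.2724  0.1502] [ 0.4308 -0.2566  0.165 ]
0.135 236 [ 0.4237 -0.2608  0.1428] [ 0.4115 -0.2729  0.1351] [ 0.4307 -0.2567  0.15  ]
0.12 214 [ 0.4228 -0.2608  0.1273] [ 0.4077 -0.2726  0.12  ] [ 0.4311 -0.2567  0.1349]
[-2.19  0.49  4.95]
```

Call:
jog_arm(increments=[[[-0.8,0.2,0,0,0,0,0.3],[-0.8,0.2,0.2,0,0,0,0.3],[-0.6,0.1,0.4,0,0,0,0.3],[0,0,0.7,0,0,0,0.3],[0,0,0.7,0,0,0,0.3]]])

```text
time: 3.48
tool_pos: [0.4218, -0.2659, 0.2977]
tcp_rot: [2.764, 1.489, 0.001]
wrist_force: [1.0, -0.1, -0.1]
width: 0.647
grip_force: 0.0
```

Run:
```python
from h import *
s=read_state();p=np.array(s['tool_pos']);R=Rot.from_rotvec(s['tcp_rot']);rep(p,R);print(s['width'])
print((R.inv().apply(np.array([.419,-.2685,.209])-p)/.03).round(2))
```

```text
[ 0.4218 -0.2659  0.2977] r 0.499 az -32.2 
 [[ 0.55   0.835  0.001]
 [ 0.835 -0.55  -0.001]
 [ 0.     0.002 -1.   ]]
0.6466794430134649
[-0.13 -0.03  2.96]
```

Call:
jog_arm(increments=[[[-0.1,0,0.6,0,0,0,0.2],[0,0,0.6,0,0,0,0.2],[0,0,0.6,0,0,0,0.2],[0,0,0.6,0,0,0,0.2],[0,0,0.5,0,0,0,0.2]]])

```text
time: 3.9
tool_pos: [0.4198, -0.2666, 0.2091]
tcp_rot: [-2.763, -1.492, 0.001]
wrist_force: [0.5, -0.1, -0.4]
width: 0.598
grip_force: 0.0
```

Call:
jog_arm(increments=[[[0,0,0,0,0,0,0],[0,0,0,0,0,0,-0.5],[0,0,0,0,0,0,-1],[0,0,0,0,0,0,-1],[0,0,0,0,0,0,-1]]], force=60)

```text
time: 4.32
tool_pos: [0.4207, -0.2678, 0.212]
tcp_rot: [2.763, 1.491, 0.001]
wrist_force: [-0.4, -0.3, -2.2]
width: 0.266
grip_force: 58.7
```

Call:
jog_arm(increments=[[[0,0,0,0,0,0,-1],[0,0,0,0,0,0,-1],[0,0,0,0,0,0,-1],[0,0,0,0,0,0,-1],[0,0,0,0,0,0,-1]]])

```text
time: 4.73
tool_pos: [0.4203, -0.2676, 0.2113]
tcp_rot: [2.764, 1.492, 0.0]
wrist_force: [0.0, 0.4, 0.9]
width: 0.262
grip_force: 58.7
```

Call:
jog_arm(increments=[[[0,0,-0.2,0,0,0,-1],[0,0,-0.4,0,0,0,-1],[0,0,-0.6,0,0,0,-1],[0,0,-0.6,0,0,0,-1],[0,0,-0.6,0,0,0,-1]]])

```text
time: 5.15
tool_pos: [0.4201, -0.2675, 0.2846]
tcp_rot: [2.764, 1.492, 0.0]
wrist_force: [0.2, -0.9, -2.0]
width: 0.267
grip_force: 58.8
```

Call:
jog_arm(increments=[[[0,0,-0.6,0,0,0,-1],[0,0,-0.6,0,0,0,-1],[0,0,-0.6,0,0,0,-1],[0,0,-0.5,0,0,0,-1],[0,0,-0.3,0,0,0,-1]]])

```text
time: 5.57
tool_pos: [0.4207, -0.2679, 0.3643]
tcp_rot: [2.762, 1.49, 0.003]
wrist_force: [-0.3, -0.4, -2.0]
width: 0.264
grip_force: 58.8
```

Run:
```python
from h import *
s=read_state();p=np.array(s['tool_pos']);R=Rot.from_rotvec(s['tcp_rot']);rep(p,R);print(s['width'],s['grip_force'],s['q'])
P,d=viewer.read_camera('side');cv2.imwrite('pics/s2.png',P);np.savez('s2.npz',p=P,d=d)
peg=np.array([.657,.0558,.035])
R2=R*Rot.from_rotvec([-np.pi/4,0,0]);z=R2.as_matrix()[:,2];t=peg-z*(.15+.143);print('z',z,'tgt',t)
print('in current tool axes', (R.inv().apply(t-p)/.03).round(2))
```

```text
[ 0.4207 -0.2679  0.3643] r 0.499 az -32.5 
 [[ 0.549  0.836  0.003]
 [ 0.836 -0.549 -0.002]
 [-0.     0.004 -1.   ]]
0.26424882187707177 58.83964776992798 [-6.16951685e-01 -1.09736668e-01  1.89407032e+00  2.51129345e-05
  1.35315814e+00 -3.57808744e-02]
z [ 0.59338254 -0.38986694 -0.70420233] tgt [0.48313892 0.17003101 0.24133128]
in current tool axes [13.34 -6.29  4.07]
```

View pics/s2.png

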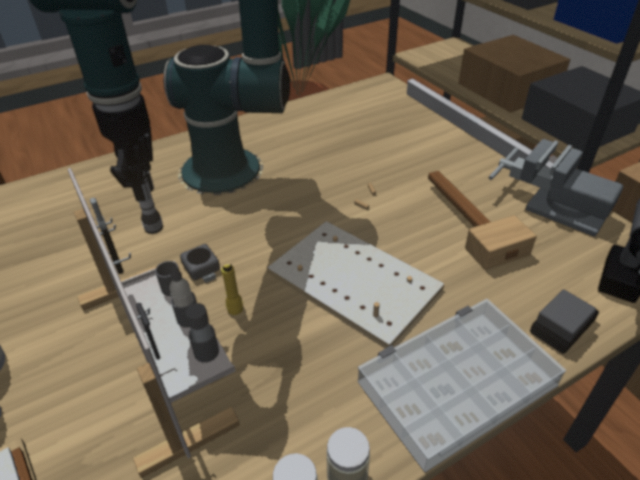

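The torch is clear of its cup and straight in the fingers (head at side (151,222)), with the bystanders undisturbed. Next I move it across.

Call:
jog_arm(increments=[[[0.6,-0.28,0,0,0,0,-1],[0.9,-0.42,0,0,0,0,-1],[0.9,-0.42,0,0,0,0,-1],[0.9,-0.42,0,0,0,0,-1],[0.9,-0.42,0,0,0,0,-1]]])

```text
time: 6.03
tool_pos: [0.4398, -0.1286, 0.3604]
tcp_rot: [-2.765, -1.49, 0.001]
wrist_force: [0.4, 0.0, -1.7]
width: 0.265
grip_force: 58.9
```

Call:
jog_arm(increments=[[[0.9,-0.42,0,0,0,0,-1],[0.9,-0.42,0,0,0,0,-1],[0.9,-0.42,0,0,0,0,-1],[0.9,-0.42,0,0,0,0,-1],[0.9,-0.42,0,0,0,0,-1]]])

```text
time: 6.45
tool_pos: [0.4612, 0.019, 0.3605]
tcp_rot: [-2.765, -1.492, 0.001]
wrist_force: [-0.1, -0.5, -1.7]
width: 0.268
grip_force: 58.9
```

Call:
jog_arm(increments=[[[0.9,-0.42,0,0,0,0,-1],[0.9,-0.42,0,0,0,0,-1],[0.9,-0.42,0,0,0,0,-1],[0.9,-0.42,0,0,0,0,-1],[0.5,-0.25,0,0,0,0,-1]]])

```text
time: 6.87
tool_pos: [0.4805, 0.1548, 0.3603]
tcp_rot: [-2.762, -1.494, 0.0]
wrist_force: [-0.6, 0.2, -1.2]
width: 0.267
grip_force: 58.9
```

Call:
jog_arm(increments=[[[0,0,0,-0.5,0,0,-1],[0,0,0,-0.8,0,0,-1],[0,0,0,-0.8,0,0,-1],[0,0,0,-0.8,0,0,-1],[0,0,0,-0.8,0,0,-1]]])

```text
time: 7.28
tool_pos: [0.4805, 0.1522, 0.3607]
tcp_rot: [2.452, 1.323, 0.262]
wrist_force: [0.9, -0.4, -1.9]
width: 0.265
grip_force: 59.0
```

Call:
jog_arm(increments=[[[0,0,0,-0.8,0,0,-1],[0,0,0,-0.8,0,0,-1],[0,0,0,-0.8,0,0,-1],[0,0,0,-0.8,0,0,-1],[0,0,0,-0.6,0,0,-1]]])

```text
time: 7.7
tool_pos: [0.4799, 0.1522, 0.36]
tcp_rot: [2.117, 1.143, 0.475]
wrist_force: [-0.7, 0.9, -1.9]
width: 0.265
grip_force: 59.0
```

```bash
cat > m.py <<'E'
from h import *
s=read_state();p=np.array(s['tool_pos']);R=Rot.from_rotvec(s['tcp_rot']);rep(p,R);print(s['time'],s['width'],s['grip_force'],s['q'])
peg=np.array([.657,.0558,.035])
z=R.as_matrix()[:,2];print('tilt',np.degrees(np.arccos(-z[2])),'peg in tool',R.inv().apply(peg-p))
print('shift', (R.inv().apply(peg-p-z*.293)/.03).round(2))
E
python3 m.py
```

```text
[0.4799 0.1522 0.36  ] r 0.503 az 17.6 
 [[ 0.548  0.59   0.593]
 [ 0.836 -0.387 -0.389]
 [-0.     0.709 -0.705]]
7.7 0.264516302676831 58.95843744277954 [ 0.6248441  -0.2426518   2.16213145 -0.85463532  1.07133911  1.57670577]
tilt 45.14972756122369 peg in tool [ 0.01655105 -0.08868991  0.37169423]
shift [ 0.55 -2.96  2.62]
```

Call:
jog_arm(increments=[[[0.1,-0.6,0.5,0,0,0,-1],[0.1,-0.7,0.6,0,0,0,-1],[0.1,-0.7,0.6,0,0,0,-1],[0.1,-0.6,0.5,0,0,0,-1],[0.15,-0.35,0.4,0,0,0,-1]]])

```text
time: 8.12
tool_pos: [0.4816, 0.1693, 0.2395]
tcp_rot: [2.121, 1.146, 0.468]
wrist_force: [-0.4, 0.1, -1.8]
width: 0.265
grip_force: 59.0
```

Call:
jog_arm(increments=[[[0,0,0,0,0,0,-1],[0,0,0,0,0,0,-1],[0,0,0,0,0,0,-1],[0,0,0,0,0,0,-1],[0,0,0,0,0,0,-1]]])

```text
time: 8.53
tool_pos: [0.4843, 0.1703, 0.2449]
tcp_rot: [2.12, 1.142, 0.477]
wrist_force: [0.6, 0.2, -2.2]
width: 0.268
grip_force: 59.0
```

```bash
python3 m.py
python3 - <<'E'
from h import *
o=[]
s=read_state();H=viewer.camera_params('wrist')
for n in ('scene','wrist'):
    P,d=viewer.read_camera(n);o.append(P);np.savez(f'{n}9.npz',p=P,d=d,tp=s['tool_pos'],tr=s['tcp_rot'])
P=np.hstack([cv2.convertScaleAbs(cv2.resize(o[0][150:400,180:400],(396,450)),alpha=1.5),cv2.resize(o[1],(400,450))]);cv2.imwrite('pics/f.png',P)
E
```

```text
[0.4843 0.1703 0.2449] r 0.513 az 19.4 
 [[ 0.549  0.589  0.593]
 [ 0.836 -0.39  -0.387]
 [ 0.003  0.708 -0.706]]
8.5333 0.2677479272216283 58.9717698097229 [ 0.65252944 -0.08180285  2.25688105 -0.98041743  0.93300429  1.83736294]
tilt 45.06202813846419 peg in tool [-0.00143675 -0.00220024  0.29498689]
shift [-0.05 -0.07  0.07]
```

View pics/f.png

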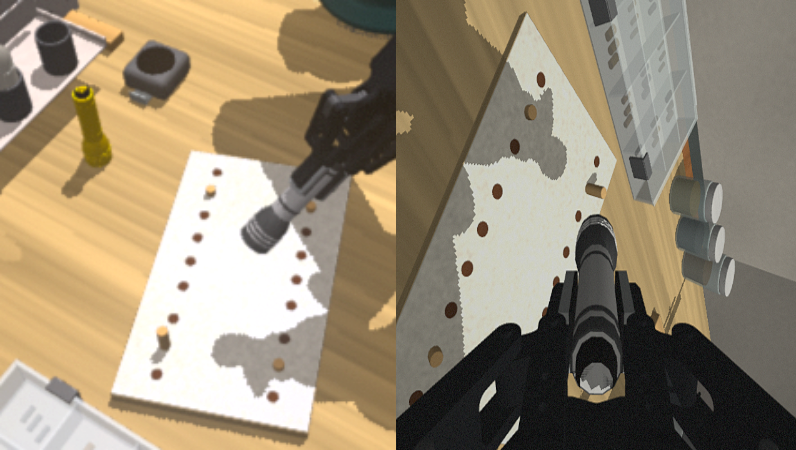

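The final views show the torch slanted over the panel, with its head at crop (265,235) pointing at the proud peg at crop (163,335). It sits centred between the fingers. I'll check the torch axis in the tool frame and the peg from the wrist depth picture.

Run:
```python
from h import *
np.set_printoptions(precision=4,suppress=True)
z=np.load('wrist9.npz');c=viewer.camera_params('wrist');H=c['hand_eye'];R=Rot.from_rotvec(z['tr']);d=z['d']
v,u=np.mgrid[:480,:640]
T=np.stack([(u-c['cx'])/c['fx']*d,(v-c['cy'])/c['fy']*d,d],-1)@H[:3,:3].T+H[:3,3]
W=R.apply(T.reshape(-1,3)).reshape(T.shape)+z['tp']
t=T[215:400,270:370].reshape(-1,3)
for a in np.arange(.0,.17,.01):
    k=t[(t[:,2]>a)&(t[:,2]<a+.01)&(abs(t[:,0])<.025)&(abs(t[:,1])<.02)]
    if len(k)>5: print(a.round(3),len(k),'x top',np.percentile(k[:,0],98).round(4),'y',np.percentile(k[:,1],[2,98]),'zmax',k[:,2].max())
w=W[180:225,295:350].reshape(-1,3);w=w[(w[:,2]>.024)&(w[:,2]<.06)];print('peg',w.mean(0),w.min(0),w.max(0),len(w))
# scene check of torch axis
S=cloud('scene','scene9.npz')[150:400,180:400].reshape(-1,3);t=R.inv().apply(S-z['tp'])
for a in np.arange(.07,.16,.01):
    k=t[(t[:,2]>a)&(t[:,2]<a+.01)&(abs(t[:,0])<.03)&(abs(t[:,1])<.03)]
    if len(k)>5: print(a.round(3),len(k),'mean',k.mean(0),k.min(0)[:2],k.max(0)[:2])
```

```text
0.0 46 x top 0.0175 y [-0.0117 -0.0087] zmax 0.0098792332665332
0.01 275 x top 0.0125 y [-0.013   0.0118] zmax 0.019995199049670828
0.02 3889 x top 0.0109 y [-0.0135  0.0126] zmax 0.02999992915357058
0.03 2504 x top 0.0114 y [-0.0144  0.0133] zmax 0.039988790086079126
0.04 1433 x top 0.0116 y [-0.0158  0.0144] zmax 0.04999968421561507
0.05 1371 x top 0.0115 y [-0.0168  0.0155] zmax 0.05999767350443708
0.06 1109 x top 0.0116 y [-0.0175  0.0166] zmax 0.06999835166117088
0.07 567 x top 0.01 y [-0.0116  0.011 ] zmax 0.07996326045874971
0.08 474 x top 0.0099 y [-0.0115  0.0106] zmax 0.089984158292498
0.09 399 x top 0.0103 y [-0.0119  0.011 ] zmax 0.0999925357395148
0.1 712 x top 0.0115 y [-0.0134  0.0127] zmax 0.1099753910667671
0.11 980 x top 0.0145 y [-0.0164  0.0153] zmax 0.11997642947806708
0.12 418 x top 0.0154 y [-0.0174  0.0157] zmax 0.12996962308497978
0.13 210 x top 0.0154 y [-0.016   0.0147] zmax 0.13994458596367682
0.14 104 x top 0.015 y [-0.0144  0.0127] zmax 0.14587878504496035
peg [0.6561 0.0589 0.0415] [0.652  0.051  0.0242] [0.6637 0.063  0.0529] 367
0.07 62 mean [0.0011 0.0077 0.0753] [-0.0139 -0.0117] [0.009  0.0184]
0.08 85 mean [0.0003 0.007  0.0852] [-0.0155 -0.0075] [0.0082 0.0124]
0.09 78 mean [0.0005 0.0076 0.095 ] [-0.0128 -0.008 ] [0.0081 0.0135]
0.1 96 mean [0.0007 0.0076 0.1055] [-0.0146 -0.0102] [0.0104 0.0146]
0.11 121 mean [0.002  0.0099 0.1148] [-0.0183 -0.0101] [0.0128 0.0183]
0.12 115 mean [0.0027 0.0107 0.1251] [-0.0172 -0.0108] [0.0136 0.019 ]
0.13 102 mean [0.0026 0.0109 0.135 ] [-0.016  -0.0101] [0.0142 0.0185]
0.14 39 mean [0.0031 0.0106 0.1422] [-0.0147 -0.0041] [0.0128 0.0179]
```

```bash
python3 m.py | tail -2; python3 -c "
from workcell import read_state,bot
import numpy as np
print(np.abs(read_state()['joint_vel']).max())
print(bot.finish_job())"
```

```text
tilt 45.048604407408256 peg in tool [-0.00110569 -0.00177256  0.29476989]
shift [-0.04 -0.06  0.06]
0.005977671813442801
the job is handed in; nothing more can be done
None
```

The torch is out of its cup and held still at a 45° slant, lens about 15 cm from the proud peg with the beam line within about 2 mm of it by my measurement. The job is handed in, but no verdict was reported back.

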